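Set the label printer to large labels

ROBOT

A 6-joint arm with a two-finger parallel gripper is mounted at the origin on the work surface. World frame = base frame: x ahead of the robot, y to its left, z up, the work surface at z = 0. Lengths are in m, angles in degrees, forces in N, time in s.
With the tool pointing down it reaches from about 0.3 to 0.75 m from the base axis. Payload 8.5 kg.
Tool frame: the origin (TCP) lies midway between the tips of the shut fingers; the grasp point (between the pads) lies 19 mm behind it; z points along the fingers, y is the direction in which the jaws open and shut (so a half turn about z gives the same grasp; the last joint's range is limited). The gripper opens to 85 mm and grips with 20 to 120 N. Pads are 22 mm wide; open, the fingers measure 114 mm over their backs; the gripper's body (76 mm by 85 mm) begins 54 mm behind the grasp point. The pads swing forward as they close: fully open they stand 13 mm farther back than shut.
Start: joints at [-86.935, 21.807, 74.336, -0, 83.858, -12.336], TCP at [0.146, -0.53, 0.231] pointing down, gripper open.
Joint ranges: [-178.18, 178.18], [-50.72, 133.34], [12.68, 142.11], [-81.47, 261.47], [9.98, 163.14], [-165.26, 165.26]. Speed limits (degrees/s): [136.94, 136.94, 180, 180, 180, 180].

INTERFACE

Orientations are given as a 3x3 rotation matrix whose columns are the frame's x, y, z axes.
In Python, from rig import env, eyes, close_job gives the robot as it stands.
- The arm moves only by the tool jog_arm, never from a script. Its argument "deltas" is one flat list of numbers, 7 for each row, row after row: the shift along the tool's x, y, z in units of 0.75 m (1.0 is 0.75 m), then the turn, a rotation vector about the tool's x, y, z in units of 180 degrees (1.0 is 180 degrees), then the gripper command: -1 is fully open, 1 is shut, values between are in proportion. In form: [dx, dy, dz, ax, ay, az, fingers, dx, dy, dz, ax, ay, az, fingers, ...]. A call has 1 to 12 rows; each row is the pose to reach, as a shift and turn from the pose commanded when the call began, along the tool's axes at that moment, turning the shorter way round; what a row does not reach only later rows make up. A row lasts 1/12 s, in which the tool goes at most 41.7 mm and 7.16 degrees, less where a joint would pass 70% of its speed; a pose out of reach is approached as far as the arm can. A call with a number of a shift or a turn outside -1 to 1 is refused whole. A call with a gripper value outside its range is refused whole. The fingers move at their own pace and stop on an object; "grip_force" is the grip in N (left out, the last holds). Time passes only in rows, so rows that repeat a pose let the fingers close. It gives the time, the measured TCP pose, the force and the opening at its end, in the units of the state.
- env.observe(): the state, without advancing time (a new reading comes with each control period).
- eyes.get_image(name): name is "scene" or "top" or "wrist"; returns the picture (400x640x3 uint8, red, green, blue); there is no depth.
- eyes.camera_params(name): a dict with "intrinsics" (3x3 intrinsics, pixels), "R" (3x3) and "t" (3): a world point X has camera coordinates R X + t; the wrist camera has in their place "mount" (4x4, takes a point from camera to tool coordinates, whose origin is the TCP and whose axes are the flange's). Camera axes: x right, y down, z forward; pixel columns grow to the right and rows downward; lengths in m; the calibration is good to about 2 mm. The wrist camera is an equidistant fisheye: a pixel r from the principal point sees the ray r / f radians off the axis. A picture is of the moment at which its call begins: read the wrist's pose just before it. camera_params takes no time and is no camera call.
- close_job(): hands the job in, once; it reports no verdict.
The state is a dict: "time_s": time; "q": joint angles; "qvel": joint speeds; "joint_efforts": joint torques, N m; "position": TCP position; "tool_rot": TCP orientation; "ft_force": force on the tool from outside, world axes, zero at the start; "wrist_torque": the same for the moment, N m; "grip_width": finger opening in m.
Only numpy, scipy, OpenCV 4.12 (cv2) and the standard library are available. Lean on these libraries where they do the work, as an engineer would, in place of code of your own. Each camera call takes 0.05 s, during which the arm holds its last target.

TASK

The dinner plates need the large price labels: on the label printer, slide the black bar-shaped grip along its track until it is fully home against the end stop at the end where the large sample label is stuck, then let go of it. Leave the small round grip on the shorter track where it is, and do not disturb the white mug beside the printer.

Things in the scene. Friction and masses are not known exactly. Their poses are not given: they have to be found in the camera images.
- size_grip (a point): Black bar grip, 14 mm along its track, 34 across, 40 high; point: its middle, 16 mm below its top. y along the track, z up. Slides 110 mm between hidden end stops, starts near the middle, resists about 3 N, stays where left. Track 160 x 40 x 8 mm, nothing proud beyond the grip, on the flat deck (240 x 260 mm, 110 mm above the table) of a grey label printer fixed to the table.
- large_label_mid (a point): Centre of the large sample label: flat white rectangle, 34 mm along the track, 50 across, stuck on the deck beyond one end of the bar grip's track, in line with it. A much smaller one (13 x 20 mm) is beyond the other end; which end has which varies. With the bar grip against this end's stop, its centre is 45 mm from this point along the track. Axes as the track's.
- round_grip (a point): To be left alone: round black grip, 20 mm in diameter, 28 mm high, on its own shorter track (110 x 40 x 8 mm) on the same deck, parallel to the bar grip's and about 90 mm from it, on the near or the far side. Point: its middle, half-way up.
- mug: A white ceramic mug with a handle (a smaller cup without one stands near it), 80 mm in diameter and 95 mm high, standing on the table to the right of the printer (-y side), to be left alone. Its origin is the centre of its underside; z is up.

How it is judged (in metres and radians):
At the end, for the whole second after the job is handed in: The bar grip is within 10 mm of the end stop at the large label's end (its centre less than 55 mm horizontally from the large label's centre); the round grip is within 12 mm of where it was; the mug stands upright within 30 mm of where it was (horizontal distance between size_grip and large_label_mid below 0.055 m and distance of round_grip from where it was at the start of the episode below 0.012 m and distance of mug from where it was at the start of the episode below 0.03 m and angle between mug's own z axis and vertical below 0.17 rad); the robot touches nothing.
It fails at once if the round grip is moved by more than 12 mm (distance of round_grip from where it was at the start of the episode above 0.012 m).
It fails at once if the mug is shifted by more than 30 mm or tipped by more than 20 degrees (distance of mug from where it was at the start of the episode above 0.03 m or angle between mug's own z axis and vertical above 0.35 rad).
It also fails if it takes over 32 s, if anything falls off the work surface, if the arm or the gripper's body presses on something with over 40 N, if the wrist force passes 120 N, or if a joint passes its speed limit or range.

## Working session

There is one attempt and no reset: what is moved stays moved. The work goes in short steps, Python scripts to look and compute and a tool call to move; the robot and the scene stay as the last step left them, time stands still between calls to the robot, and variables do not carry over. Pictures are saved under pics/ and viewed, and the job is handed in when it is done.

Besides the shell and the picture viewer there is one more tool, called after ">>>" by a JSON object that holds its "method" and its "body", one argument or row to a line. jog_arm: Moves the arm, as the interface text tells. Its arguments: {"type":"object","properties":{"deltas":{"type":"array"},"grip_force":{"type":"number"}},"required":["deltas"]}

```bash
mkdir -p pics; python3 - <<'E'
from rig import env, eyes
import cv2,numpy as np
s=env.observe();print(s['time_s'],s['position'],s['tool_rot'],s['grip_width'],s['ft_force'])
for n in("scene","top"):
    cv2.imwrite(f"pics/{n}0.png",eyes.get_image(n)[:,:,::-1]); p=eyes.camera_params(n);print(n,p)
E
```

```text
0.0 [ 0.1460366  -0.52994917  0.23069024] [[ 9.64102039e-01  2.65532020e-01 -7.31406144e-05]
 [ 2.65531832e-01 -9.64100947e-01  1.48684462e-03]
 [ 3.24289920e-04 -1.45289109e-03 -9.99998892e-01]] 0.08553646315189911 [-0.0253504  -0.50217875 -0.25082221]
scene {'intrinsics': array([[455.98401691,   0.        , 320.79321135],
       [  0.        , 455.98401691, 199.26757877],
       [  0.        ,   0.        ,   1.        ]]), 'R': array([[ 0.60604601,  0.79542002, -0.00390139],
       [ 0.63247893, -0.48486079, -0.60405333],
       [-0.48236774,  0.36361657, -0.79693435]]), 't': array([-0.33687418, -0.28115504,  1.26477336])}
top {'intrinsics': array([[362.89378076,   0.        , 317.8785253 ],
       [  0.        , 362.89378076, 200.65814395],
       [  0.        ,   0.        ,   1.        ]]), 'R': array([[-1.43313134e-04, -9.99996212e-01, -2.74858778e-03],
       [-9.88568427e-01,  5.56086651e-04, -1.50771864e-01],
       [ 1.50772822e-01,  2.69555951e-03, -9.88564763e-01]]), 't': array([-0.00614355,  0.57357966,  0.7989671 ])}
```

View pics/scene0.png

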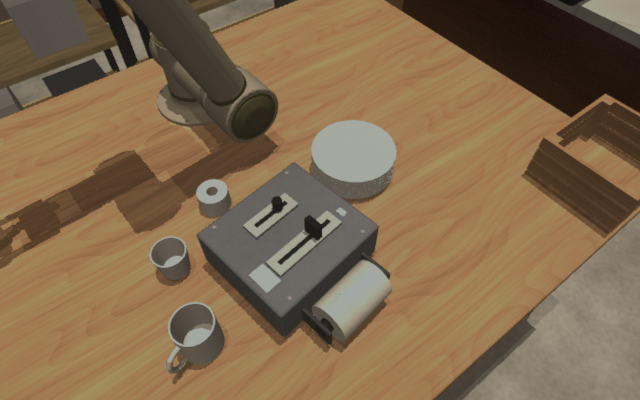

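View pics/top0.png

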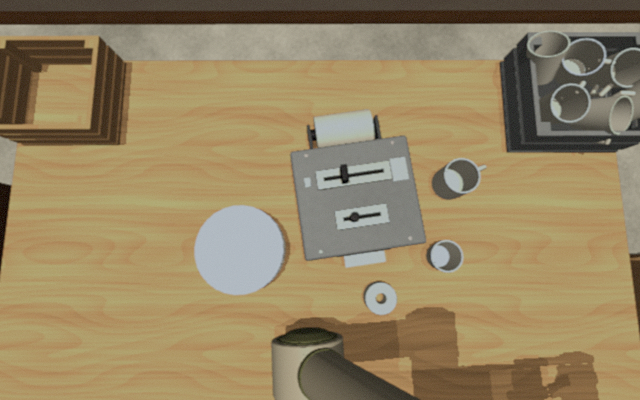

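The large label is at the right (-y) end, at about (400,169) in the top picture. The small one is at (308,182), the bar grip at (344,174), the round grip at (354,217) on the near side, and the mug at (460,178). I'll zoom in for accuracy.

```bash
python3 - <<'E'
import cv2
a=cv2.imread("pics/top0.png")[125:265,285:430];cv2.imwrite("pics/topz.png",cv2.resize(a,None,fx=4,fy=4,interpolation=cv2.INTER_CUBIC))
a=cv2.imread("pics/scene0.png")[160:330,195:385];cv2.imwrite("pics/scenez.png",cv2.resize(a,None,fx=3.5,fy=3.5,interpolation=cv2.INTER_CUBIC))
E
```

```text
(no output)
```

View pics/topz.png

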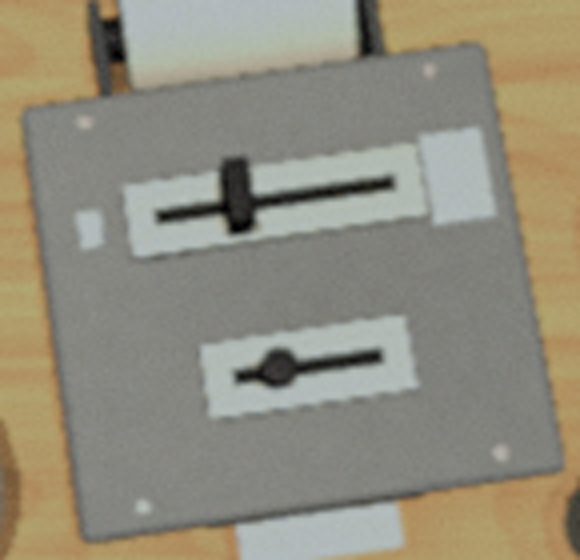

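View pics/scenez.png

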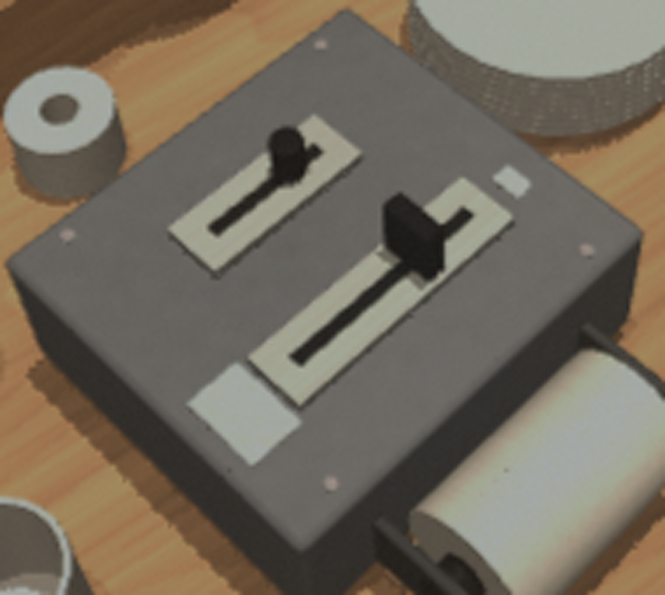

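```bash
cat > h.py <<'E'
import numpy as np
from rig import env,eyes
P={n:eyes.camera_params(n) for n in("scene","top")}
def bp(n,u,v,z):
    p=P[n];d=p['R'].T@np.linalg.inv(p['intrinsics'])@np.array([u,v,1]);c=-p['R'].T@p['t'];return c+d*(z-c[2])/d[2]
tz=lambda u,v,z:bp('top',285+(u+.5)/4-.5,125+(v+.5)/4-.5,z)
sz=lambda u,v,z:bp('scene',195+(u+.5)/3.5-.5,160+(v+.5)/3.5-.5,z)
def pr(n,X):
    p=P[n];c=p['intrinsics']@(p['R']@X+p['t']);return c[:2]/c[2]
E
python3 - <<'E'
from h import *
np.set_printoptions(precision=4,suppress=True)
L=[tz(*c,.11) for c in[(418,135),(482,127),(495,214),(433,224)]]
print("label",np.mean(L,0),[np.linalg.norm(L[i]-L[i-1]) for i in range(4)])
L2=[sz(*c,.11) for c in[(238,364),(302,422),(252,465),(188,405)]]
print("label scene",np.mean(L2,0),[np.linalg.norm(L2[i]-L2[i-1]) for i in range(4)])
T=[tz(*c,.118) for c in[(123,186),(418,144),(427,214),(133,257)]]
print("track",np.mean(T,0),[np.linalg.norm(T[i]-T[i-1]) for i in range(4)])
T2=[sz(*c,.118) for c in[(463,178),(514,217),(300,405),(249,357)]]
print("track sc",np.mean(T2,0),[np.linalg.norm(T2[i]-T2[i-1]) for i in range(4)])
d=(T[1]-T[0]+T[2]-T[3]);print("dir",d/np.linalg.norm(d),np.degrees(np.arctan2(d[1],d[0])))
d=(T2[3]-T2[0]+T2[2]-T2[1]);print("dir",np.degrees(np.arctan2(d[1],d[0])))
s=np.mean(L,0)-tz(89,229,.11);print("lab2lab",np.linalg.norm(s),np.degrees(np.arctan2(s[1],s[0])))
# grip top corners scene
for z in(.15,.158):
  print("grip top scene",z,[sz(*c,z) for c in[(401,193),(445,236),(430,250),(384,205)]])
  print("grip top", z,[tz(*c,z) for c in[(222,158),(247,157),(236,195)]])
print("round sc",sz(286,137,.146),"top",tz(280,364,.146))
print('mug',bp('top',460,178,.095))
E
```

```text
label [ 0.6341 -0.1818  0.11  ] [np.float64(0.04977914825938899), np.float64(0.03519741883504407), np.float64(0.04859979805497032), np.float64(0.03399780993092103)]
label scene [ 0.6303 -0.1813  0.11  ] [np.float64(0.0333173132640274), np.float64(0.048110783425196334), np.float64(0.033241773947558215), np.float64(0.04812361263342313)]
track [ 0.6184 -0.0827  0.118 ] [np.float64(0.03899347098926263), np.float64(0.1601096009206366), np.float64(0.03857736373448431), np.float64(0.15846860523618034)]
track sc [ 0.6164 -0.0827  0.118 ] [np.float64(0.15783730417093053), np.float64(0.03806586152084542), np.float64(0.15867045756283638), np.float64(0.03893127242212827)]
dir [ 0.145  -0.9894  0.    ] -81.66369295532299
dir -81.60716995836638
lab2lab 0.20118649425948537 -81.49274458649732
grip top scene 0.15 [array([ 0.5919, -0.0536,  0.15  ]), array([ 0.6276, -0.0517,  0.15  ]), array([ 0.6298, -0.063 ,  0.15  ]), array([ 0.5927, -0.0652,  0.15  ])]
grip top 0.15 [array([ 0.6333, -0.0524,  0.15  ]), array([ 0.6338, -0.0652,  0.15  ]), array([ 0.6138, -0.0594,  0.15  ])]
grip top scene 0.158 [array([ 0.5966, -0.0568,  0.158 ]), array([ 0.6318, -0.0549,  0.158 ]), array([ 0.634 , -0.0661,  0.158 ]), array([ 0.5974, -0.0683,  0.158 ])]
grip top 0.158 [array([ 0.6312, -0.0519,  0.158 ]), array([ 0.6317, -0.0646,  0.158 ]), array([ 0.612 , -0.0588,  0.158 ])]
round sc [ 0.5216 -0.0795  0.146 ] top [ 0.5273 -0.0809  0.146 ]
mug [ 0.6159 -0.3186  0.095 ]
```

>>> {"method": "jog_arm", "body": {
  "deltas": [0.775,-0.488,0,0,0,0.039,1,0.775,-0.488,0,0,0,0.039,1,0.775,-0.488,0,0,0,0.039,1,0.775,-0.488,0,0,0,0.039,1,0.775,-0.488,0,0,0,0.039,1,0.775,-0.488,0,0,0,0.039,1,0.775,-0.488,0,0,0,0.039,1,0.775,-0.488,0,0,0,0.039,1,0.775,-0.488,0,0,0,0.039,1,0.775,-0.488,0,0,0,0.039,1,0.775,-0.488,0,0,0,0.039,1,0.775,-0.488,0,0,0,0.039,1],
  "grip_force": 30
}}

```text
time_s: 1.1
position: [0.4842, -0.159, 0.2312]
tool_rot: [[0.989, 0.146, -0.0], [0.146, -0.989, 0.0], [-0.0, -0.0, -1.0]]
ft_force: [0.2, -0.7, 0.2]
grip_width: 0.0003
```

>>> {"method": "jog_arm", "body": {
  "deltas": [0.191,-0.156,0,0,0,0,1,0.191,-0.156,0,0,0,0,1,0.191,-0.156,0,0,0,0,1,0.191,-0.156,0,0,0,0,1,0.191,-0.156,0,0,0,0,1,0.191,-0.156,0,0,0,0,1,0.191,-0.156,0,0,0,0,1]
}}

```text
time_s: 1.68
position: [0.608, -0.0236, 0.2305]
tool_rot: [[0.989, 0.147, -0.001], [0.147, -0.989, 0.0], [-0.001, -0.0, -1.0]]
ft_force: [-0.8, -0.9, -0.1]
grip_width: -0.0001
```

```bash
python3 - <<'E'
from h import *
import cv2
print(env.observe()['position'])
for n in("wrist","scene"):cv2.imwrite(f"pics/{n}1.png",eyes.get_image(n)[:,:,::-1])
E
```

```text
[ 0.60797891 -0.02363109  0.23048255]
```

View pics/wrist1.png

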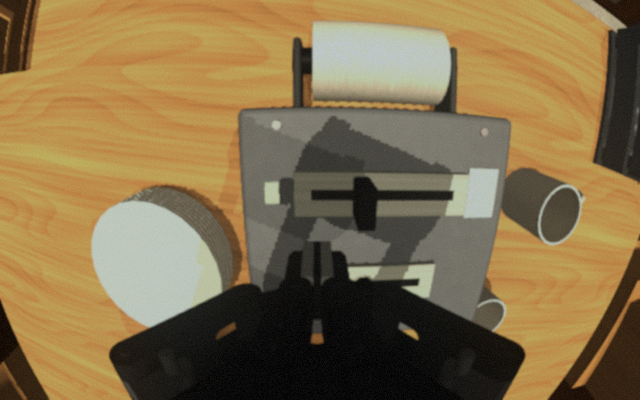

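View pics/scene1.png

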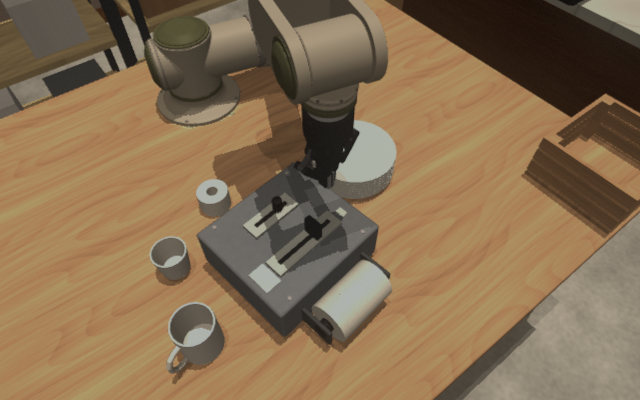

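The wrist view shows the bar grip at about (366,200), right of the fingertips at (318,245), and the large label at (482,192). I'll check my estimates by projecting them into this view.

```bash
python3 - <<'E'
from h import *
s=env.observe();p=eyes.camera_params('wrist');M=np.array(p['mount']);K=np.array(p['intrinsics']);R=np.array(s['tool_rot']);t=np.array(s['position'])
def wp(X):
    c=np.linalg.inv(M)@np.append(R.T@(np.array(X)-t),1);r=np.hypot(c[0],c[1]);a=np.arctan2(r,c[2]);return K[:2,2]+K[0,0]*a*c[:2]/r
for n,X in dict(griptop=(.6145,-.0605,.158),gripbase=(.6145,-.0605,.118),label=(.632,-.1815,.11),track=(.6175,-.0827,.118),tcp=t).items():print(n,wp(X))
print('tcp scene',pr('scene',t))
E
```

```text
griptop [364.60747999 208.50925971]
gripbase [357.80514763 193.40360242]
label [478.95802791 191.96087233]
track [383.15753411 193.7599798 ]
tcp [315.19951625 258.15756521]
tcp scene [326.89389695 184.91876327]
```

>>> {"method": "jog_arm", "body": {
  "deltas": [0,0,0.04,0,0,0,1,0,0,0.08,0,0,0,1,0,0,0.11,0,0,0,1,0,0,0.126,0,0,0,1,0,0,0.126,0,0,0,1,0,0,0.126,0,0,0,1]
}}

```text
time_s: 2.28
position: [0.6075, -0.0253, 0.1372]
tool_rot: [[0.99, 0.144, -0.0], [0.144, -0.99, 0.0], [-0.0, -0.0, -1.0]]
ft_force: [0.5, 0.2, 0.5]
grip_width: 0.0001
```

>>> {"method": "jog_arm", "body": {
  "deltas": [0,0.01,0,0,0,0,1,0,0.02,0,0,0,0,1,0,0.028,0,0,0,0,1,0,0.036,0,0,0,0,1,0,0.044,0,0,0,0,1,0,0.052,0,0,0,0,1,0,0.06,0,0,0,0,1,0,0.068,0,0,0,0,1,0,0.076,0,0,0,0,1,0,0.084,0,0,0,0,1,0,0.092,0,0,0,0,1,0,0.1,0,0,0,0,1]
}}

```text
time_s: 3.28
position: [0.619, -0.0992, 0.1368]
tool_rot: [[0.989, 0.146, 0.0], [0.146, -0.989, 0.0], [0.0, -0.0, -1.0]]
ft_force: [0.1, 2.6, 2.4]
grip_width: -0.0001
```

```bash
python3 - <<'E'
from h import *
import cv2
s=env.observe();print(s['position'],s['ft_force'])
cv2.imwrite("pics/wrist2.png",eyes.get_image("wrist")[:,:,::-1])
a=eyes.get_image("scene")[160:330,195:385,::-1];cv2.imwrite("pics/scene2.png",cv2.resize(a,None,fx=3.5,fy=3.5,interpolation=cv2.INTER_CUBIC))
E
```

```text
[ 0.61895712 -0.0991653   0.13684907] [0.08400817 2.55790285 2.38157166]
```

View pics/scene2.png

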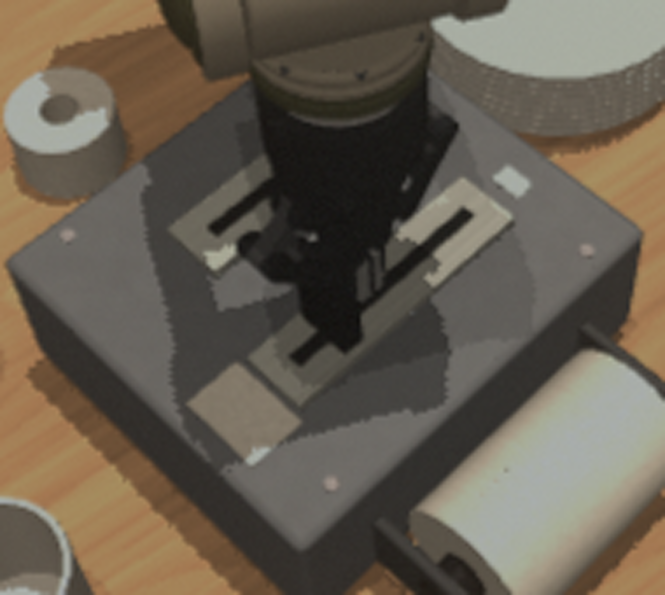

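View pics/wrist2.png

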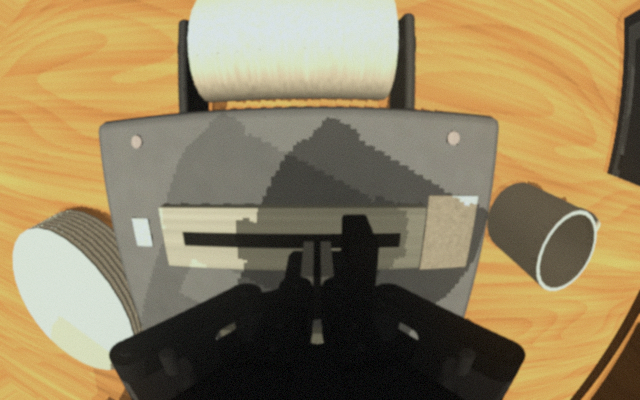

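The push works: the grip is ahead of the fingers at about (357,235) with roughly 17 mm to go. The pushing force is 2.6 N, as expected. Next I'll creep up to the stop.

>>> {"method": "jog_arm", "body": {
  "deltas": [0,0.004,0,0,0,0,1,0,0.008,0,0,0,0,1,0,0.011,0,0,0,0,1,0,0.014,0,0,0,0,1,0,0.016,0,0,0,0,1,0,0.018,0,0,0,0,1,0,0.018,0,0,0,0,1]
}}

```text
time_s: 3.97
position: [0.6207, -0.1122, 0.1366]
tool_rot: [[0.989, 0.146, -0.001], [0.146, -0.989, 0.0], [-0.001, -0.0, -1.0]]
ft_force: [-0.8, 1.7, -0.5]
grip_width: 0.0002
```

>>> {"method": "jog_arm", "body": {
  "deltas": [0,0.001,0,0,0,0,1,0,0.002,0,0,0,0,1,0,0.003,0,0,0,0,1,0,0.003,0,0,0,0,1]
}}

```text
time_s: 4.3
position: [0.621, -0.1142, 0.1366]
tool_rot: [[0.989, 0.146, -0.001], [0.146, -0.989, 0.0], [-0.001, -0.0, -1.0]]
ft_force: [-1.0, 2.9, -2.2]
grip_width: -0.0001
```

>>> {"method": "jog_arm", "body": {
  "deltas": [0,0.001,0,0,0,0,1,0,0.002,0,0,0,0,1,0,0.002,0,0,0,0,1]
}}

```text
time_s: 4.55
position: [0.6213, -0.1158, 0.1367]
tool_rot: [[0.989, 0.146, -0.0], [0.146, -0.989, 0.0], [-0.0, -0.0, -1.0]]
ft_force: [-0.9, 3.2, -2.4]
grip_width: 0.0003
```

>>> {"method": "jog_arm", "body": {
  "deltas": [0,0.001,0,0,0,0,1,0,0.002,0,0,0,0,1,0,0.002,0,0,0,0,1]
}}

```text
time_s: 4.8
position: [0.6215, -0.117, 0.1368]
tool_rot: [[0.989, 0.146, -0.0], [0.146, -0.989, 0.001], [-0.0, -0.001, -1.0]]
ft_force: [-1.1, 3.7, -1.8]
grip_width: -0.0003
```

>>> {"method": "jog_arm", "body": {
  "deltas": [0,0.001,0,0,0,0,1,0,0.002,0,0,0,0,1,0,0.002,0,0,0,0,1]
}}

```text
time_s: 5.05
position: [0.6215, -0.1172, 0.1368]
tool_rot: [[0.989, 0.146, -0.001], [0.146, -0.989, 0.003], [-0.0, -0.003, -1.0]]
ft_force: [-1.7, 8.2, -1.1]
grip_width: -0.0001
```

>>> {"method": "jog_arm", "body": {
  "deltas": [0,0.001,0,0,0,0,1,0,0.002,0,0,0,0,1,0,0.002,0,0,0,0,1]
}}

```text
time_s: 5.3
position: [0.6215, -0.1175, 0.1368]
tool_rot: [[0.989, 0.147, -0.001], [0.147, -0.989, 0.005], [-0.001, -0.005, -1.0]]
ft_force: [-3.3, 14.7, 0.4]
grip_width: 0.0002
```

>>> {"method": "jog_arm", "body": {
  "deltas": [0,0.001,0,0,0,0,1,0,0.002,0,0,0,0,1,0,0.002,0,0,0,0,1]
}}

```text
time_s: 5.55
position: [0.6215, -0.1177, 0.1369]
tool_rot: [[0.989, 0.148, -0.002], [0.148, -0.989, 0.007], [-0.001, -0.007, -1.0]]
ft_force: [-4.8, 19.5, 1.9]
grip_width: 0.0001
```

The position has stalled at y ≈ -0.1172 and the force has climbed to about 20 N, so the grip is against the stop. I predicted -0.116. Now I'll back off and lift.

>>> {"method": "jog_arm", "body": {
  "deltas": [0,-0.02,0,0,0,0,1,0,-0.04,0,0,0,0,1,0,-0.04,0,0,0,0,1,0,-0.04,-0.04,0,0,0,1,0,-0.04,-0.09,0,0,0,1,0,-0.04,-0.14,0,0,0,1,0,-0.09,-0.16,0,0,0,1,0,-0.14,-0.16,0,0,0,1,0,-0.19,-0.16,0,0,0,1,0,-0.19,-0.16,0,0,0,1,0,-0.19,-0.16,0,0,0,1]
}}

```text
time_s: 6.47
position: [0.6015, 0.0207, 0.2576]
tool_rot: [[0.989, 0.148, 0.002], [0.148, -0.989, -0.001], [0.002, 0.001, -1.0]]
ft_force: [-0.0, -0.9, -0.2]
grip_width: 0.0001
```

```bash
python3 - <<'E'
from h import *
import cv2
s=env.observe();print(s['position'],s['ft_force'])
for n in("wrist","scene"):cv2.imwrite(f"pics/{n}3.png",eyes.get_image(n)[:,:,::-1])
a=cv2.imread("pics/scene3.png")[160:330,195:385];cv2.imwrite("pics/scene3z.png",cv2.resize(a,None,fx=3.5,fy=3.5,interpolation=cv2.INTER_CUBIC))
d=cv2.absdiff(cv2.imread("pics/scene0.png"),cv2.imread("pics/scene3.png"))[300:375,160:230].max();print("mug diff",d)
E
```

```text
[0.60145622 0.02068257 0.25756087] [-0.03540993 -0.91208512 -0.2385244 ]
mug diff 11
```

View pics/scene3z.png

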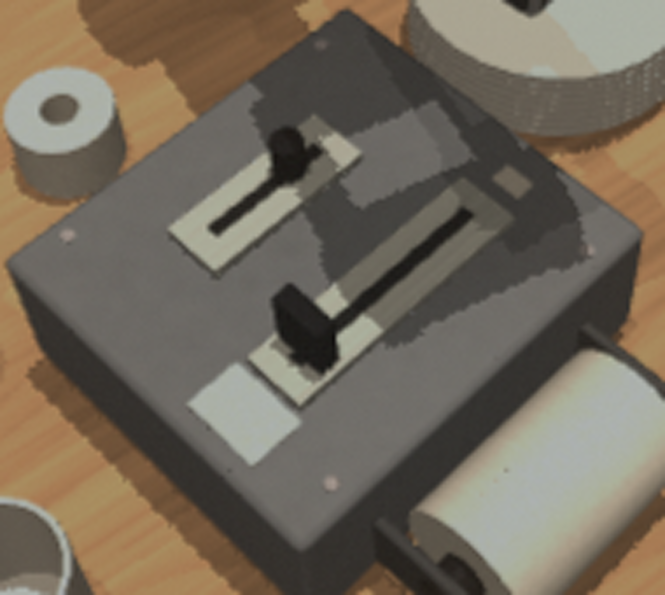

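View pics/wrist3.png

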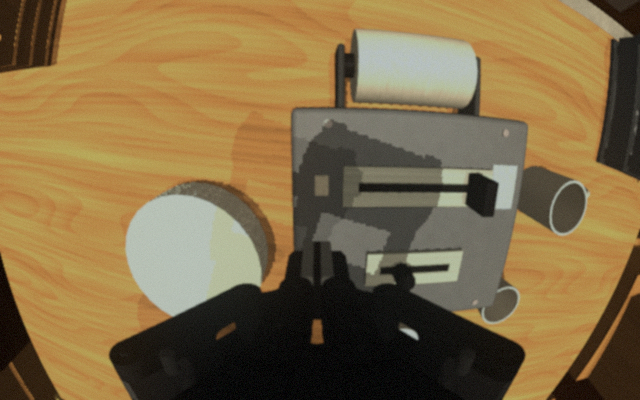

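The bar grip now stands at the large-label end of its slot, at zoomed (305,325). The round grip is still at (287,140). I'll measure the distance to the label.

```bash
python3 - <<'E'
from h import *
a=np.mean([sz(*c,.158) for c in[(401,193),(445,236),(430,250),(384,205)]],0)
b=np.mean([sz(*c,.158) for c in[(290,284),(337,329),(322,343),(274,296)]],0)
print(a,b,np.linalg.norm(b-a),"to label",np.linalg.norm((b-[.632,-.1815,.158])[:2]))
E
```

```text
[ 0.61493864 -0.06150522  0.158     ] [ 0.62608239 -0.13704584  0.158     ] 0.07635816018415233 to label 0.044846295523969786
```

The grip measures 44.8 mm from the label centre, against the 45 mm expected at the stop. The arm is clear, so I'm handing in.

```bash
python3 -c "
from rig import close_job
print(close_job())"
```

```text
the job is handed in; nothing more can be done
None
```

I pushed the bar grip about 76 mm along its track with the closed fingers until it met the end stop at the large label's end. I then backed off, lifted clear and handed the job in at about 6.6 s.

- **At the stop:** the tool stalled at y ≈ -0.117 m while the force rose from 3 N to 20 N.
- **Bar grip position:** the last picture puts its centre 44.8 mm from the large label's centre. At the stop it should be 45 mm, and the limit is 55 mm.
- **Round grip:** it shows no visible movement in the scene picture.
- **Mug:** its image area is essentially unchanged from the start, with a largest pixel difference of 11.
- **Arm:** it is clear of everything, with the wrist force near zero.

No check failed. The two fixed cameras placed the label about 4 mm apart, so I used a value between them. That is within the 10 mm tolerance, and the contact with the stop confirms the position.

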